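# Pair the bails on their racks

## Robot

A 7-joint arm with a two-finger parallel gripper is mounted at the origin on the work surface. World frame = base frame: x ahead of the robot, y to its left, z up, the work surface at z = 0. Lengths are in m, angles in rad, forces in N, time in s.
With the tool pointing down it reaches from about 0.425 to 0.925 m from the base axis. Payload 6.8 kg.
Tool frame: the origin (TCP) lies at the very end of the fingers, on their centre line; the grasp point (between the pads) lies 19 mm behind it; z points along the fingers, x is the direction in which the jaws open and shut, and the axes are right-handed (so a half turn about z gives the same grasp; the last joint's range is limited). The gripper opens to 85 mm and grips with 20 to 120 N. Pads are 22 mm wide; open, the fingers measure 114 mm over their backs; the gripper's body (76 mm by 85 mm) begins 54 mm behind the grasp point. The pads swing forward as they close: fully open they stand 13 mm farther back than shut.
Start: joints at [-1.267, 0.477, 0.022, 1.555, -0.011, 1.109, -0.083], TCP at [0.27, 0.619, 0.231] pointing down, gripper open.
Joint ranges: [-2.96, 2.96], [-0.34, 2.1], [-1.41, 1.46], [0.24, 2.44], [-1.37, 4.51], [0.17, 1.92], [-2.96, 2.96]. Speed limits (rad/s): [2.39, 2.39, 3.14, 3.14, 3.14, 3.14, 3.14].

## Interface

Orientations are given as a rotation vector (axis times angle).
In Python, from bench import get_obs, imaging, hand_in gives the robot as it stands.
- The arm moves only by the tool send_rows, never from a script. Its argument "motion" is a list of rows, each an object with "dp": the shift along the world's x, y, z in m, a list of three; "rot": the turn, a rotation vector about the world's x, y, z in rad, a list of three; "grip": the finger opening in m, from 0 to 0.0854. In form: [{"dp": [dx, dy, dz], "rot": [ax, ay, az], "grip": grip}, ...]. A call has 1 to 20 rows; each row shifts and turns the pose as measured when the row begins; what a row does not reach is not made up. A row lasts 1/8 s, in which the tool goes at most 62.5 mm and 10.7 degrees, less where a joint would pass 70% of its speed; a pose out of reach is approached as far as the arm can. A call is refused whole if a number of a shift passes 0.0625 or a number of a turn 0.188, either way. A call with a gripper value outside its range is refused whole. The fingers move at their own pace and stop on an object; "grip_force" is the grip in N (left out, the last holds). Time passes only in rows, so rows that do not move let the fingers close. It gives the time, the measured TCP pose, the force and the opening at its end, in the units of the state.
- get_obs(): the state, without advancing time (a new reading comes with each control period).
- imaging.grab_frame(name): name is "side" or "top"; returns a dict with "img" (480x640x3 uint8, red, green, blue), "fx", "fy", "cx", "cy" (pixels), "R" (3x3) and "t" (3): a world point X has camera coordinates R X + t. Camera axes: x right, y down, z forward; pixel columns grow to the right and rows downward; lengths in m; the calibration is good to about 2 mm. A picture is of the moment at which its call begins. There is no depth.
- hand_in(): hands the job in, once; it reports no verdict.
The state is a dict: "clock": time; "joints": joint angles; "qvel": joint speeds; "tau": joint torques, N m; "tcp_pos": TCP position; "orientation": TCP orientation; "contact_force": force on the tool from outside, world axes, zero at the start; "moment": the same for the moment, N m; "grip_width": finger opening in m.
Only numpy, scipy, OpenCV 4.12 (cv2) and the standard library are available. Lean on these libraries where they do the work, as an engineer would, in place of code of your own. Each camera call takes 0.05 s, during which the arm holds its last target. There are 200 camera calls.

## Task

Two bails lie loose on the oak shelf, one slim and one stout, and each of the two little racks already shows one bail. Seat each loose bail in the empty cradle beside the bail of its own kind, resting by both spigots, with its long spigot pointing the same way as its twin's. Leave the racked bails in their cradles and everything else standing where it is.

Things in the scene. Friction and masses are not known exactly. Their poses are not given: they have to be found in the camera images.
- rack_a: fixed display rack for two bails of either kind; dark wooden base 100 (x) by 136 (y) by 12 mm thick, origin under its centre. Two parallel cradles lie along its x, at y = +40 and -40 mm, each a pair of steel posts with an open V on top that holds a bail by its two spigots, barrel between the posts. One cradle is taken at the start: which, and by which kind of bail, must be read from the scene.
- rack_a_cradle_p (a point): centre of the cradle at y = +40 mm of rack_a, on a seated bail's axis, 62 mm above the shelf; axes as the rack's. Its two posts, 8 mm thick, stand centred 39 mm either way along x (70 mm clear between); each 90 degree V is 37 mm wide at the mouth, from 53.5 up to 72 mm above the shelf.
- rack_a_cradle_n (a point): centre of the cradle at y = -40 mm of rack_a, on a seated bail's axis, 62 mm above the shelf; axes as the rack's. Its two posts, 8 mm thick, stand centred 39 mm either way along x (70 mm clear between); each 90 degree V is 37 mm wide at the mouth, from 53.5 up to 72 mm above the shelf.
- rack_b: fixed display rack for two bails of either kind; dark wooden base 100 (x) by 136 (y) by 12 mm thick, origin under its centre. Two parallel cradles lie along its x, at y = +40 and -40 mm, each a pair of steel posts with an open V on top that holds a bail by its two spigots, barrel between the posts. One cradle is taken at the start: which, and by which kind of bail, must be read from the scene.
- rack_b_cradle_p (a point): centre of the cradle at y = +40 mm of rack_b, on a seated bail's axis, 62 mm above the shelf; axes as the rack's. Its two posts, 8 mm thick, stand centred 39 mm either way along x (70 mm clear between); each 90 degree V is 37 mm wide at the mouth, from 53.5 up to 72 mm above the shelf.
- rack_b_cradle_n (a point): centre of the cradle at y = -40 mm of rack_b, on a seated bail's axis, 62 mm above the shelf; axes as the rack's. Its two posts, 8 mm thick, stand centred 39 mm either way along x (70 mm clear between); each 90 degree V is 37 mm wide at the mouth, from 53.5 up to 72 mm above the shelf.
- slim_racked: slim bail of pale turned wood, already seated on one of the racks: a barrel 22 mm in diameter and 54 mm long with a 12 mm round spigot on each end, one long (46 mm) and one short (22 mm), 122 mm in all. Origin on its axis at the middle of the barrel, x along the axis towards the long spigot. Faint flats keep it from rolling when it lies. About 30 g.
- slim_racked_long_end (a point): tip of the long spigot of slim_racked, on its axis 73 mm from the middle of the barrel.
- stout_racked: stout bail of pale turned wood, already seated on one of the racks: a barrel 34 mm in diameter and 54 mm long with a 12 mm round spigot on each end, one long (46 mm) and one short (22 mm), 122 mm in all. Origin on its axis at the middle of the barrel, x along the axis towards the long spigot. Faint flats keep it from rolling when it lies. About 60 g.
- stout_racked_long_end (a point): tip of the long spigot of stout_racked, on its axis 73 mm from the middle of the barrel.
- slim_loose: slim bail of pale turned wood, lying loose on the shelf: a barrel 22 mm in diameter and 54 mm long with a 12 mm round spigot on each end, one long (46 mm) and one short (22 mm), 122 mm in all. Origin on its axis at the middle of the barrel, x along the axis towards the long spigot. Faint flats keep it from rolling when it lies. About 30 g.
- slim_loose_long_end (a point): tip of the long spigot of slim_loose, on its axis 73 mm from the middle of the barrel.
- stout_loose: stout bail of pale turned wood, lying loose on the shelf: a barrel 34 mm in diameter and 54 mm long with a 12 mm round spigot on each end, one long (46 mm) and one short (22 mm), 122 mm in all. Origin on its axis at the middle of the barrel, x along the axis towards the long spigot. Faint flats keep it from rolling when it lies. About 60 g.
- stout_loose_long_end (a point): tip of the long spigot of stout_loose, on its axis 73 mm from the middle of the barrel.
- cone: bystander: grey hard silicone grip cone, loose, standing, 60 mm wide at the foot, 110 mm high; origin at the centre of its foot, z up its axis.
- dish: bystander: small ceramic dish, 64 mm wide, 22 mm high, fixed, that holds the practice ball; origin under its centre.
- practice_ball_center (a point): bystander: centre of the yellow plastic practice ball, 62 mm in diameter, loose in the dish; its top is about 70 mm above the shelf.
- bowl: bystander: ceramic bowl, 144 mm wide, 62 mm high, fixed; origin under its centre.
- red_ball_center (a point): bystander: centre of the scuffed red ball, 72 mm in diameter, loose in the bowl.
- clip: bystander: spring clip on a 60 mm square base, fixed, with a spare slim bail pinched upright, about 160 mm high; origin under its centre. Not to be used.
Mind the look-alikes: they are no part of the job. Leave any blue look-alike of the slim_racked alone.

How it is judged:
By the outcome, as a careful person would: the job done as asked, in the order asked, and still so for the second after the job is handed in, with the robot touching nothing.
It also fails if it takes over 72 s, if anything falls off the work surface, if the arm or the gripper's body presses on something with over 40 N, if the wrist force passes 120 N, or if a joint passes its speed limit or range.

## Working session

There is one attempt and no reset: what is moved stays moved. The work goes in short steps, Python scripts to look and compute and a tool call to move; the robot and the scene stay as the last step left them, time stands still between calls to the robot, and variables do not carry over. Pictures are saved under pics/ and viewed, about 8 in all and at most 12, crops included, and the job is handed in when it is done.

Besides the shell and the picture viewer there is one more tool, called after "Call:" by a JSON object that holds its "fn" and its "kwargs", one argument or row to a line. send_rows: Moves the arm, as the interface text tells. Its arguments: {"type":"object","properties":{"motion":{"type":"array","items":{"type":"object","properties":{"dp":{"type":"array","items":{"type":"number"}},"rot":{"type":"array","items":{"type":"number"}},"grip":{"type":"number"}}}},"grip_force":{"type":"number"}},"required":["motion"]}

```bash
mkdir -p pics
cat > h.py <<'E'
import numpy as np, cv2, pickle
from bench import get_obs, imaging, hand_in
def grab(n,tag):
    f=imaging.grab_frame(n); pickle.dump(f,open(f'pics/{tag}.pkl','wb')); cv2.imwrite(f'pics/{tag}.png',f['img'][:,:,::-1]); return f
def load(tag): return pickle.load(open(f'pics/{tag}.pkl','rb'))
def px2w(f,u,v,z):
    R=np.array(f['R']);t=np.array(f['t']); d=R.T@np.array([(u-f['cx'])/f['fx'],(v-f['cy'])/f['fy'],1]); c=-R.T@t
    return c+d*(z-c[2])/d[2]
def w2px(f,X):
    p=np.array(f['R'])@np.array(X)+np.array(f['t']); return np.array([f['fx']*p[0]/p[2]+f['cx'],f['fy']*p[1]/p[2]+f['cy']])
def crop(tag,x0,y0,x1,y1,k,out):
    im=cv2.imread(f'pics/{tag}.png')[y0:y1,x0:x1]; cv2.imwrite(f'pics/{out}.png',cv2.resize(im,None,fx=k,fy=k,interpolation=cv2.INTER_CUBIC))
E
python3 - <<'E'
from h import *
for n in('top','side'):
    f=grab(n,n+'0'); R=np.array(f['R']); print(n,f['fx'],-R.T@np.array(f['t']),R.round(2).tolist())
print(get_obs())
E
```

```text
top 558.3309307917032 [0.44481877 0.02448094 1.2324438 ] [[-0.02, -1.0, -0.01], [-0.99, 0.02, -0.1], [0.1, 0.01, -0.99]]
side 514.0908422555937 [ 0.37560448 -0.70688956  0.7534834 ] [[0.97, -0.24, -0.01], [-0.16, -0.65, -0.75], [0.18, 0.73, -0.67]]
{'clock': 0.1, 'joints': array([-1.2671019 ,  0.47772234,  0.02232652,  1.556362  , -0.01151826,
        1.1092897 , -0.08311539]), 'qvel': array([ 0.00021285, -0.00105939,  0.00153021, -0.0038571 ,  0.00068635,
        0.00098915,  0.0003993 ]), 'tau': array([ 4.25427381e-03, -5.97761393e+01,  1.61349278e+00, -2.81954706e+01,
        1.27645856e-02,  4.97143992e-03, -1.17365138e-05]), 'tcp_pos': array([0.26995274, 0.61808118, 0.23041535]), 'orientation': array([ 2.62784972e+00,  1.71983062e+00, -2.08602777e-03]), 'contact_force': array([-0.11817466, -0.23239406, -0.1874022 ]), 'moment': array([-0.02993574,  0.00191995,  0.03728833]), 'grip_width': 0.08517928999831094}
```

View pics/top0.png

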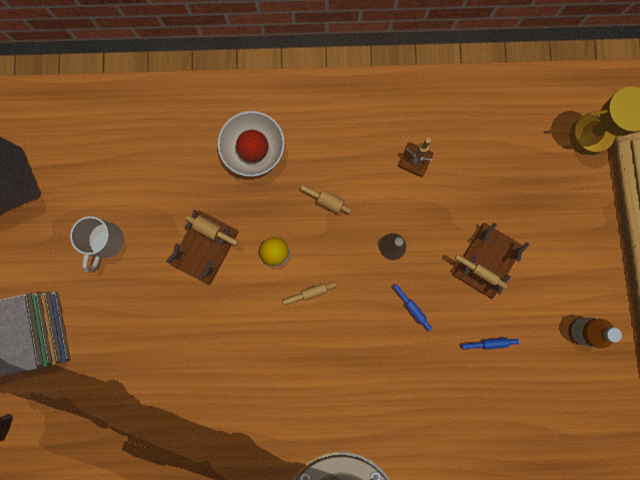

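View pics/side0.png

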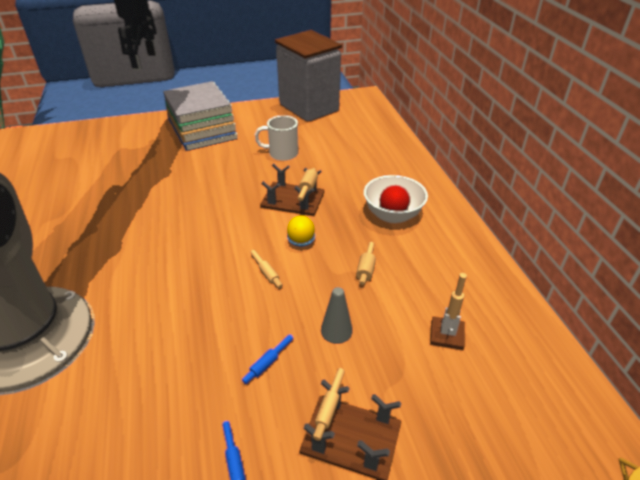

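The top view shows the left rack near px (205,245) with a stout bail and the right rack near (490,260) with a slim one. The loose stout bail is at (328,200) and the loose slim one at (311,293). I'll enlarge both.

Run:
```python
from h import *
crop('top0',160,175,360,315,4,'cA'); crop('top0',430,205,550,310,6,'cB')
```

```text
(no output)
```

View pics/cA.png

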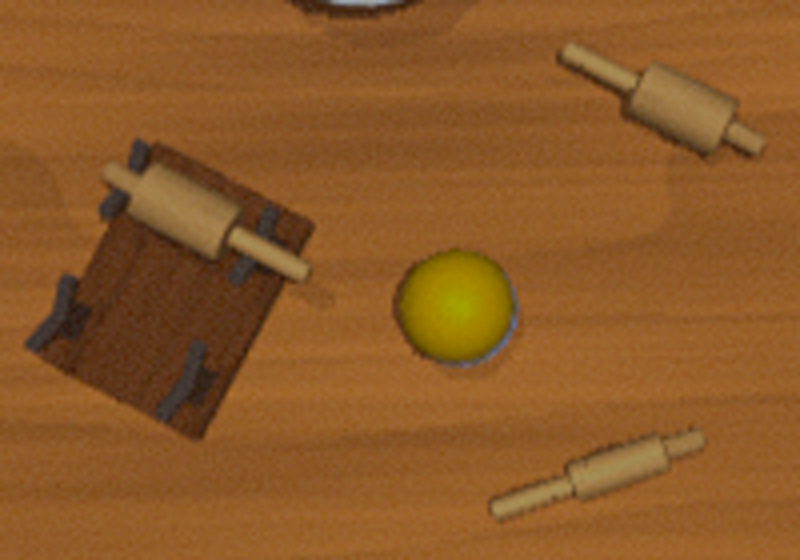

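View pics/cB.png

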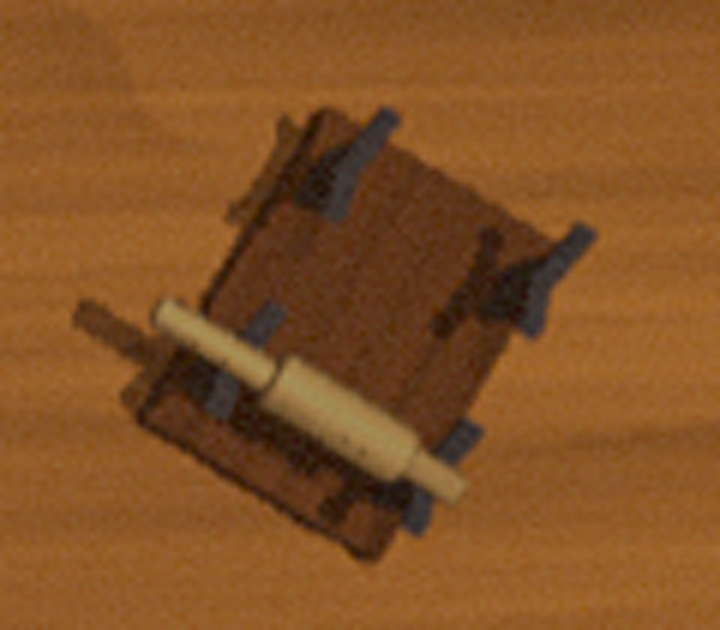

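```bash
cat > m.py <<'E'
from h import *
from scipy.optimize import least_squares
f=load('top0')
def fit(mod,px,x0):
    mod=np.array(mod);px=np.array(px)
    def r(p):
        c,s=np.cos(p[2]),np.sin(p[2])
        return np.concatenate([w2px(f,[p[0]+c*m[0]-s*m[1],p[1]+s*m[0]+c*m[1],m[2]])-q for m,q in zip(mod,px)])
    s=least_squares(r,x0,loss='soft_l1'); print(s.x.round(4),'deg',np.degrees(s.x[2]).round(1),'res',s.fun.reshape(-1,2).round(1).tolist()); return s.x
A=lambda l:[(u/4+160,v/4+175) for u,v in l]
B=lambda l:[(u/6+430,v/6+205) for u,v in l]
def rack(Vpx,bpx,bm,x0):
    V=[(sx*.039,sy*.04+t*.0185,.072) for sx,sy,t in [(-1,1,1),(-1,1,-1),(1,1,1),(1,1,-1),(-1,-1,1),(-1,-1,-1),(1,-1,1),(1,-1,-1)]]
    return fit(V+bm,Vpx+bpx,x0)
def bail(z,px,x0): return fit([(.073,0,z),(-.049,0,z),(0,0,z)],px,x0)
# rack frame: x toward image right-down, y toward image up-right
def w(p): return px2w(f,*p,0.05)[:2]
def yaw(a,b): d=w(b)-w(a); return np.arctan2(d[1],d[0])
pa=A([(140,142),(108,217),(270,208),(238,282),(70,277),(33,349),(200,343),(165,418)])
ba=A([(315,222),(198,440),(28,345)])
print('rackL'); rl=rack(pa,ba,[(.05,.068,.012),(.05,-.068,.012),(-.05,-.068,.012)],[*np.mean([w(p) for p in pa],0),yaw(pa[0],pa[2])])
pb=B([(393,108),(335,220),(590,228),(530,335),(278,305),(215,415),(478,425),(413,533)])
bb=B([(322,108),(372,562),(140,420)])
print('rackR'); rr=rack(pb,bb,[(-.05,.068,.012),(.05,-.068,.012),(-.05,-.068,.012)],[*np.mean([w(p) for p in pb],0),yaw(pb[0],pb[2])])
for n,p,z in (('slim',A([(493,511),(703,437),(618,467)]),.011),('stout',A([(563,52),(762,147),(682,108)]),.017)):
    print(n); bail(z,p,[*w(p[2]),yaw(p[1],p[0])])
for n,p in (('stoutracked',A([(306,272),(106,173),(184,211)])),('slimracked',B([(160,308),(462,490),(342,418)]))):
    print(n); bail(.062,p,[*w(p[2]),yaw(p[1],p[0])])
for n,r,s in(('L empty',rl,-1),('R empty',rr,1)): print(n,r[0]-np.sin(r[2])*.04*s,r[1]+np.cos(r[2])*.04*s)
print('ball',px2w(f,274,252,.04),'cone',px2w(f,399,242,.11),'clip',px2w(f,426,145,.16))
E
python3 m.py
```

```text
rackL
[ 0.567   0.286  -2.0722] deg -118.7 res [[0.2, 0.9], [-0.2, -2.4], [0.2, 1.2], [-0.1, -1.7], [-0.6, 0.7], [0.1, -1.7], [-0.5, 1.3], [-0.2, -1.7], [0.1, -0.3], [-0.1, 0.1], [2.5, 2.8]]
rackR
[ 0.5227 -0.3361 -2.1483] deg -123.1 res [[-0.6, 1.9], [0.2, -1.8], [-0.8, 1.5], [0.3, -1.3], [-0.7, 1.6], [0.8, -1.6], [-1.3, 1.4], [0.6, -1.4], [0.7, -0.7], [1.0, 0.6], [-0.3, -0.0]]
slim
[0.4637 0.0452 1.8854] deg 108.0 res [[-0.3, 0.1], [0.1, -0.0], [0.2, -0.1]]
stout
[0.6595 0.0059 1.096 ] deg 62.8 res [[-0.0, -0.1], [0.0, -0.1], [-0.0, 0.1]]
stoutracked
[ 0.6026  0.271  -2.0525] deg -117.6 res [[0.4, 0.1], [-0.7, -0.4], [0.2, 0.2]]
slimracked
[ 0.4904 -0.316   0.9958] deg 57.1 res [[-0.1, -0.1], [0.3, 0.2], [-0.2, -0.1]]
L empty 0.5319480039814732 0.3051794793620014
R empty 0.5562445466941831 -0.35796812378728377
ball [0.5500765 0.1300638 0.04     ] cone [ 0.55816175 -0.12886821  0.11      ] clip [ 0.74314347 -0.18215055  0.16      ]
```

Call:
{"fn": "send_rows", "kwargs": {
  "motion": [
    {"dp": [0.016, -0.048, 0], "rot": [0, 0, -0.07], "grip": 0.06},
    {"dp": [0.016, -0.048, 0], "rot": [0, 0, -0.07], "grip": 0.06},
    {"dp": [0.016, -0.048, 0], "rot": [0, 0, -0.07], "grip": 0.06},
    {"dp": [0.016, -0.048, 0], "rot": [0, 0, -0.07], "grip": 0.06},
    {"dp": [0.016, -0.048, 0], "rot": [0, 0, -0.07], "grip": 0.06},
    {"dp": [0.016, -0.048, 0], "rot": [0, 0, -0.07], "grip": 0.06},
    {"dp": [0.016, -0.048, 0], "rot": [0, 0, -0.07], "grip": 0.06},
    {"dp": [0.016, -0.048, 0], "rot": [0, 0, -0.07], "grip": 0.06},
    {"dp": [0.016, -0.048, 0], "rot": [0, 0, -0.07], "grip": 0.06},
    {"dp": [0.016, -0.048, 0], "rot": [0, 0, -0.07], "grip": 0.06},
    {"dp": [0.016, -0.048, 0], "rot": [0, 0, -0.07], "grip": 0.06},
    {"dp": [0.016, -0.048, 0], "rot": [0, 0, -0.07], "grip": 0.06},
    {"dp": [0, 0, 0], "rot": [0, 0, 0], "grip": 0.06}
  ],
  "grip_force": 30
}}

```text
clock: 1.72
tcp_pos: [0.4612, 0.0213, 0.2268]
orientation: [-3.108, -0.456, 0.008]
contact_force: [0.9, 1.0, -1.1]
grip_width: 0.0599
```

Call:
{"fn": "send_rows", "kwargs": {
  "motion": [
    {"dp": [0.0025, 0.024, -0.02], "rot": [0, 0, 0.023], "grip": 0.06},
    {"dp": [0, 0, -0.05], "rot": [0, 0, 0], "grip": 0.06},
    {"dp": [0, 0, -0.05], "rot": [0, 0, 0], "grip": 0.06},
    {"dp": [0, 0, -0.04], "rot": [0, 0, 0], "grip": 0.06},
    {"dp": [0, 0, -0.02], "rot": [0, 0, 0], "grip": 0.06},
    {"dp": [0, 0, 0], "rot": [0, 0, 0], "grip": 0.06},
    {"dp": [0, 0, 0], "rot": [0, 0, 0], "grip": 0.06}
  ]
}}

```text
clock: 2.6
tcp_pos: [0.4625, 0.0522, 0.0421]
orientation: [-3.096, -0.506, 0.007]
contact_force: [-0.6, 0.4, -0.1]
grip_width: 0.0602
```

Run:
```python
from h import *
grab('side','s1'); crop('s1',180,150,380,300,4,'s1c')
print(get_obs()['tcp_pos'],get_obs()['orientation'])
```

```text
[0.46257159 0.05231753 0.04220774] [-3.09613503 -0.50605364  0.00590829]
```

View pics/s1c.png

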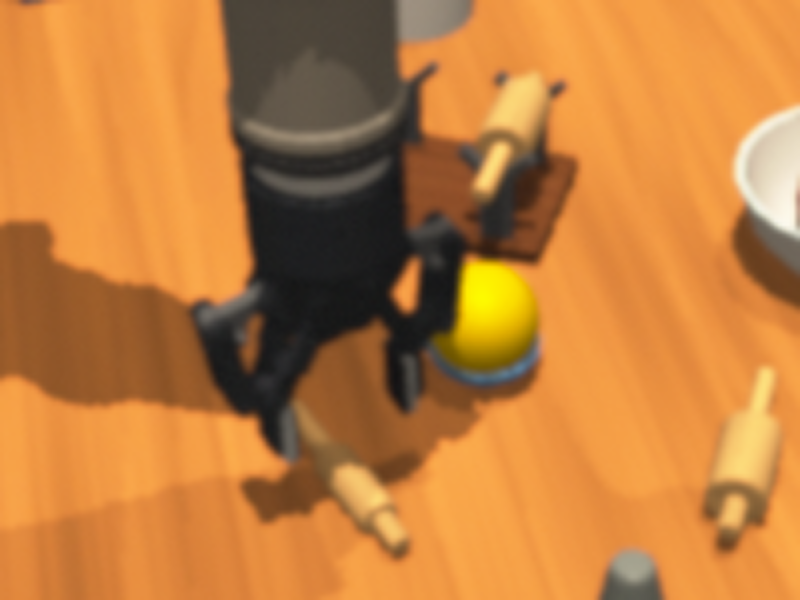

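The gripper is straddling the slim bail, with the barrel at crop (355,490) between the pads, about 7 mm off along the axis. I'll correct that and go down.

Call:
{"fn": "send_rows", "kwargs": {
  "motion": [
    {"dp": [0.001, -0.007, -0.01], "rot": [0, 0, -0.01], "grip": 0.06},
    {"dp": [0, 0, -0.015], "rot": [0, 0, 0], "grip": 0.06},
    {"dp": [0, 0, -0.009], "rot": [0, 0, 0], "grip": 0.06},
    {"dp": [0, 0, 0], "rot": [0, 0, 0], "grip": 0.06},
    {"dp": [0, 0, 0], "rot": [0, 0, 0], "grip": 0.06}
  ]
}}

```text
clock: 3.28
tcp_pos: [0.4648, 0.0452, 0.0073]
orientation: [-3.098, -0.489, 0.001]
contact_force: [-0.1, 0.0, 1.1]
grip_width: 0.0596
```

Call:
{"fn": "send_rows", "kwargs": {
  "motion": [
    {"dp": [-0.001, 0, -0.0025], "rot": [0, 0, 0], "grip": 0.05},
    {"dp": [0, 0, 0], "rot": [0, 0, 0], "grip": 0.01},
    {"dp": [0, 0, 0], "rot": [0, 0, 0], "grip": 0.01},
    {"dp": [0, 0, 0], "rot": [0, 0, 0], "grip": 0.01},
    {"dp": [0, 0, 0], "rot": [0, 0, 0], "grip": 0.01},
    {"dp": [0, 0, 0], "rot": [0, 0, 0], "grip": 0.01},
    {"dp": [0, 0, 0], "rot": [0, 0, 0], "grip": 0.01}
  ]
}}

```text
clock: 4.15
tcp_pos: [0.4643, 0.0455, 0.0054]
orientation: [-3.098, -0.49, -0.001]
contact_force: [-0.2, 0.5, 0.1]
grip_width: 0.0206
```

Call:
{"fn": "send_rows", "kwargs": {
  "motion": [
    {"dp": [0, 0, 0.02], "grip": 0.01, "rot": [0, 0, 0]},
    {"dp": [0, 0, 0.05], "rot": [0, 0, 0], "grip": 0.01},
    {"dp": [0, 0, 0.05], "rot": [0, 0, 0], "grip": 0.01},
    {"dp": [0, 0, 0.05], "rot": [0, 0, 0], "grip": 0.01},
    {"dp": [0.009, -0.04, 0.01], "rot": [0, 0, -0.088], "grip": 0.01},
    {"dp": [0.009, -0.04, 0.0], "rot": [0, 0, -0.088], "grip": 0.01},
    {"dp": [0.009, -0.04, 0.0], "rot": [0, 0, -0.088], "grip": 0.01},
    {"dp": [0.009, -0.04, 0.0], "rot": [0, 0, -0.088], "grip": 0.01},
    {"dp": [0.009, -0.04, 0.0], "rot": [0, 0, -0.088], "grip": 0.01},
    {"dp": [0.009, -0.04, 0.0], "rot": [0, 0, -0.088], "grip": 0.01},
    {"dp": [0.009, -0.04, 0.0], "rot": [0, 0, -0.088], "grip": 0.01},
    {"dp": [0.009, -0.04, 0.0], "rot": [0, 0, -0.088], "grip": 0.01},
    {"dp": [0.009, -0.04, 0.0], "rot": [0, 0, -0.088], "grip": 0.01},
    {"dp": [0.009, -0.04, 0.0], "rot": [0, 0, -0.088], "grip": 0.01},
    {"dp": [0, 0, 0.0], "rot": [0, 0, 0], "grip": 0.01},
    {"dp": [0, 0, 0.0], "rot": [0, 0, 0], "grip": 0.01}
  ]
}}

```text
clock: 6.15
tcp_pos: [0.553, -0.3644, 0.1897]
orientation: [-3.0, 0.908, -0.003]
contact_force: [0.4, -0.8, 0.7]
grip_width: 0.0212
```

Run:
```python
from h import *
grab('side','s2'); crop('s2',220,210,480,480,2.2,'s2c')
o=get_obs();print(o['tcp_pos'],o['orientation'],np.degrees(2*np.arctan2(o['orientation'][1],o['orientation'][0])))
```

```text
[ 0.5528853  -0.36453518  0.18983277] [-3.00006109  0.90815682 -0.00379467] 326.31653094603803
```

View pics/s2c.png

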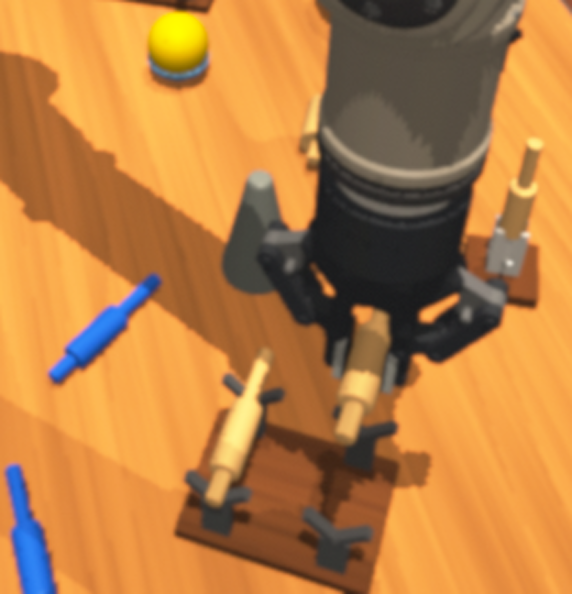

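The slim bail is held level, with its short tip at crop (345,437) and its long spigot pointing away, the same as its twin. I'll check its axial position in the grip and the rack's position against the projection.

Run:
```python
from h import *
f=load('s2'); c,s=np.cos(np.radians(56.3)),np.sin(np.radians(56.3))
P=lambda X:((w2px(f,X)-[220,210])*2.2).round(0)
for d in(-.049,-.027,0,.027,.073): print(d,P([.5529+c*d,-.3645+s*d,.1954]))
a=np.radians(56.9)
for d in(-.039,.039): print('empty V bottoms',P([.5562+np.cos(a)*d,-.358+np.sin(a)*d,.0535]), 'mouth',[P([.5562+np.cos(a)*d-np.sin(a)*t,-.358+np.sin(a)*d+np.cos(a)*t,.072]) for t in(-.0185,.0185)])
```

```text
-0.049 [343. 440.]
-0.027 [353. 406.]
0 [364. 367.]
0.027 [375. 330.]
0.073 [392. 272.]
empty V bottoms [332. 535.] mouth [array([363., 530.]), array([306., 512.])]
empty V bottoms [360. 431.] mouth [array([390., 425.]), array([336., 409.])]
```

Call:
{"fn": "send_rows", "kwargs": {
  "motion": [
    {"dp": [0.003, 0.006, 0], "rot": [0, 0, 0.01], "grip": 0.01},
    {"dp": [0, 0, -0.04], "rot": [0, 0, 0], "grip": 0.01},
    {"dp": [0, 0, -0.04], "rot": [0, 0, 0], "grip": 0.01},
    {"dp": [0, 0, -0.02], "rot": [0, 0, 0], "grip": 0.01},
    {"dp": [0, 0, 0], "rot": [0, 0, 0], "grip": 0.01},
    {"dp": [0, 0, 0], "rot": [0, 0, 0], "grip": 0.01}
  ]
}}

```text
clock: 6.95
tcp_pos: [0.5603, -0.3511, 0.0904]
orientation: [-3.006, 0.874, -0.012]
contact_force: [0.3, 1.2, 0.3]
grip_width: 0.0211
```

Call:
{"fn": "send_rows", "kwargs": {
  "motion": [
    {"dp": [-0.004, -0.0065, 0], "rot": [0, 0, -0.01], "grip": 0.01},
    {"dp": [0, 0, 0], "rot": [0, 0, 0], "grip": 0.01},
    {"dp": [0, 0, -0.012], "rot": [0, 0, 0], "grip": 0.01},
    {"dp": [0, 0, -0.01], "rot": [0, 0, 0], "grip": 0.01},
    {"dp": [0, 0, -0.006], "rot": [0, 0, 0], "grip": 0.01},
    {"dp": [0, 0, 0], "rot": [0, 0, 0], "grip": 0.01}
  ]
}}

```text
clock: 7.7
tcp_pos: [0.557, -0.3591, 0.0629]
orientation: [-3.002, 0.891, -0.017]
contact_force: [0.9, 0.2, -0.1]
grip_width: 0.0214
```

Call:
{"fn": "send_rows", "kwargs": {
  "motion": [
    {"dp": [0, 0, -0.005], "rot": [0, 0, 0], "grip": 0.01},
    {"dp": [0, 0, 0], "rot": [0, 0, 0], "grip": 0.01},
    {"dp": [0, 0, 0], "rot": [0, 0, 0], "grip": 0.01}
  ]
}}

```text
clock: 8.07
tcp_pos: [0.5573, -0.3593, 0.0578]
orientation: [-3.002, 0.891, -0.018]
contact_force: [0.3, 0.7, -0.4]
grip_width: 0.0213
```

Call:
{"fn": "send_rows", "kwargs": {
  "motion": [
    {"dp": [0, 0, -0.0015], "rot": [0, 0, 0], "grip": 0.01},
    {"dp": [0, 0, 0], "rot": [0, 0, 0], "grip": 0.025},
    {"dp": [0, 0, 0], "rot": [0, 0, 0], "grip": 0.03},
    {"dp": [0, 0, 0], "rot": [0, 0, 0], "grip": 0.04},
    {"dp": [0, 0, 0], "rot": [0, 0, 0], "grip": 0.045},
    {"dp": [0, 0, 0], "rot": [0, 0, 0], "grip": 0.045},
    {"dp": [0, 0, 0.02], "rot": [0, 0, 0], "grip": 0.045},
    {"dp": [0, 0, 0.04], "rot": [0, 0, 0], "grip": 0.045},
    {"dp": [0, 0, 0.06], "rot": [0, 0, 0], "grip": 0.045},
    {"dp": [0, 0, 0.03], "rot": [0, 0, 0], "grip": 0.06},
    {"dp": [0, 0, 0], "rot": [0, 0, 0], "grip": 0.06}
  ]
}}

```text
clock: 9.45
tcp_pos: [0.557, -0.3604, 0.2168]
orientation: [-3.002, 0.893, -0.024]
contact_force: [-0.2, 0.0, 1.1]
grip_width: 0.0601
```

Call:
{"fn": "send_rows", "kwargs": {
  "motion": [
    {"dp": [0.0102, 0.0366, 0], "rot": [0, 0, 0.01], "grip": 0.07},
    {"dp": [0.0102, 0.0366, 0], "rot": [0, 0, 0.01], "grip": 0.07},
    {"dp": [0.0102, 0.0366, 0], "rot": [0, 0, 0.01], "grip": 0.07},
    {"dp": [0.0102, 0.0366, 0], "rot": [0, 0, 0.01], "grip": 0.07},
    {"dp": [0.0102, 0.0366, 0], "rot": [0, 0, 0.01], "grip": 0.07},
    {"dp": [0.0102, 0.0366, 0], "rot": [0, 0, 0.01], "grip": 0.07},
    {"dp": [0.0102, 0.0366, 0], "rot": [0, 0, 0.01], "grip": 0.07},
    {"dp": [0.0102, 0.0366, 0], "rot": [0, 0, 0.01], "grip": 0.07},
    {"dp": [0.0102, 0.0366, 0], "rot": [0, 0, 0.01], "grip": 0.07},
    {"dp": [0.0102, 0.0366, 0], "rot": [0, 0, 0.01], "grip": 0.07},
    {"dp": [0, 0, -0.03], "rot": [0, 0, 0], "grip": 0.07},
    {"dp": [0, 0, -0.03], "rot": [0, 0, 0], "grip": 0.07},
    {"dp": [0, 0, -0.03], "rot": [0, 0, 0], "grip": 0.07},
    {"dp": [0, 0, -0.03], "rot": [0, 0, 0], "grip": 0.07},
    {"dp": [0, 0, 0], "rot": [0, 0, 0], "grip": 0.07},
    {"dp": [0, 0, 0], "rot": [0, 0, 0], "grip": 0.07}
  ]
}}

```text
clock: 11.45
tcp_pos: [0.653, 0.0191, 0.0903]
orientation: [-3.045, 0.741, -0.008]
contact_force: [-0.2, -0.1, 0.8]
grip_width: 0.0703
```

Run:
```python
from h import *
grab('side','s3'); cv2.imwrite('pics/s3c.png',cv2.resize(cv2.imread('pics/s3.png')[180:480,240:480],None,fx=2,fy=2,interpolation=cv2.INTER_CUBIC))
o=get_obs();print(o['tcp_pos'],o['orientation'],np.degrees(2*np.arctan2(o['orientation'][1],o['orientation'][0])))
```

```text
[0.65282591 0.01925602 0.09027181] [-3.04522057  0.74130353 -0.00749377] 332.63698656348913
```

View pics/s3c.png

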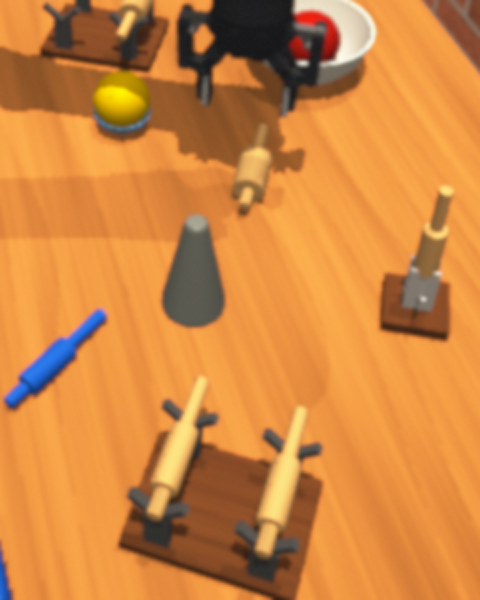

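The slim bail is seated in both Vs, parallel to its twin with the long spigots on the same side. Next I'll centre on the stout one.

Call:
{"fn": "send_rows", "kwargs": {
  "motion": [
    {"dp": [0.0065, -0.013, 0], "rot": [0, 0, 0], "grip": 0.07},
    {"dp": [0, 0, 0], "rot": [0, 0, 0], "grip": 0.07},
    {"dp": [0, 0, -0.03], "rot": [0, 0, 0], "grip": 0.07},
    {"dp": [0, 0, -0.02], "rot": [0, 0, 0], "grip": 0.07},
    {"dp": [0, 0, -0.01], "rot": [0, 0, 0], "grip": 0.07},
    {"dp": [0, 0, 0], "rot": [0, 0, 0], "grip": 0.07},
    {"dp": [0, 0, 0], "rot": [0, 0, 0], "grip": 0.07}
  ]
}}

```text
clock: 12.38
tcp_pos: [0.6636, 0.0041, 0.0336]
orientation: [-3.042, 0.742, -0.02]
contact_force: [-0.4, 0.2, 0.1]
grip_width: 0.0698
```

Call:
{"fn": "send_rows", "kwargs": {
  "motion": [
    {"dp": [-0.004, 0.002, -0.01], "rot": [0, 0, 0], "grip": 0.07},
    {"dp": [0, 0, -0.012], "rot": [0, 0, 0], "grip": 0.07},
    {"dp": [0, 0, -0.004], "rot": [0, 0, 0], "grip": 0.07},
    {"dp": [0, 0, 0], "rot": [0, 0, 0], "grip": 0.05},
    {"dp": [0, 0, 0], "rot": [0, 0, 0], "grip": 0.02},
    {"dp": [0, 0, 0], "rot": [0, 0, 0], "grip": 0.02},
    {"dp": [0, 0, 0], "rot": [0, 0, 0], "grip": 0.02},
    {"dp": [0, 0, 0], "rot": [0, 0, 0], "grip": 0.02},
    {"dp": [0, 0, 0], "rot": [0, 0, 0], "grip": 0.02}
  ]
}}

```text
clock: 13.5
tcp_pos: [0.6602, 0.0065, 0.0072]
orientation: [-3.041, 0.742, -0.023]
contact_force: [0.1, 0.1, -0.0]
grip_width: 0.0332
```

Call:
{"fn": "send_rows", "kwargs": {
  "motion": [
    {"dp": [0, 0, 0.03], "rot": [0, 0, 0], "grip": 0.02},
    {"dp": [0, 0, 0.05], "rot": [0, 0, 0], "grip": 0.02},
    {"dp": [0, 0, 0.05], "rot": [0, 0, 0], "grip": 0.02},
    {"dp": [0, 0, 0.05], "rot": [0, 0, 0], "grip": 0.02},
    {"dp": [-0.007, 0.0165, 0], "rot": [0, 0, 0.173], "grip": 0.02},
    {"dp": [-0.007, 0.0165, 0], "rot": [0, 0, 0.173], "grip": 0.02},
    {"dp": [-0.007, 0.0165, 0], "rot": [0, 0, 0.173], "grip": 0.02},
    {"dp": [-0.007, 0.0165, 0], "rot": [0, 0, 0.173], "grip": 0.02},
    {"dp": [-0.007, 0.0165, 0], "rot": [0, 0, 0.173], "grip": 0.02},
    {"dp": [-0.007, 0.0165, 0], "rot": [0, 0, 0.173], "grip": 0.02},
    {"dp": [-0.007, 0.0165, 0], "rot": [0, 0, 0.173], "grip": 0.02},
    {"dp": [-0.007, 0.0165, 0], "rot": [0, 0, 0.173], "grip": 0.02},
    {"dp": [-0.007, 0.0165, 0], "rot": [0, 0, 0.173], "grip": 0.02},
    {"dp": [-0.007, 0.0165, 0], "rot": [0, 0, 0.173], "grip": 0.02},
    {"dp": [-0.007, 0.0165, 0], "rot": [0, 0, 0.173], "grip": 0.02},
    {"dp": [-0.007, 0.0165, 0], "rot": [0, 0, 0.173], "grip": 0.02},
    {"dp": [-0.007, 0.0165, 0], "rot": [0, 0, 0.173], "grip": 0.02},
    {"dp": [-0.007, 0.0165, 0], "rot": [0, 0, 0.173], "grip": 0.02},
    {"dp": [0, 0, 0], "rot": [0, 0, 0], "grip": 0.02},
    {"dp": [0, 0, 0], "rot": [0, 0, 0], "grip": 0.02}
  ]
}}

```text
clock: 16.0
tcp_pos: [0.5563, 0.2397, 0.1935]
orientation: [-1.671, -2.64, 0.004]
contact_force: [-0.1, -1.1, -0.7]
grip_width: 0.0332
```

Run:
```python
from h import *
o=get_obs();print(o['tcp_pos'],o['joints'],o['orientation'],np.degrees(2*np.arctan2(o['orientation'][1],o['orientation'][0])), o['grip_width'])
```

```text
[0.55634347 0.23970162 0.19348839] [-0.57072327  0.40713981  0.08937292  1.76151302 -0.05859743  0.98587815
  1.55712532] [-1.67119692 -2.64008624  0.00406203] -244.66831283323188 0.03317015310951767
```

Call:
{"fn": "send_rows", "kwargs": {
  "motion": [
    {"dp": [-0.006, 0.016, 0], "rot": [0, 0, 0.155], "grip": 0.02},
    {"dp": [-0.006, 0.016, 0], "rot": [0, 0, 0.155], "grip": 0.02},
    {"dp": [-0.006, 0.016, -0.02], "rot": [0, 0, 0.155], "grip": 0.02},
    {"dp": [-0.006, 0.016, -0.02], "rot": [0, 0, 0.155], "grip": 0.02},
    {"dp": [0, 0, 0], "rot": [0, 0, 0], "grip": 0.02},
    {"dp": [0, 0, 0], "rot": [0, 0, 0], "grip": 0.02}
  ]
}}

```text
clock: 16.75
tcp_pos: [0.5363, 0.297, 0.1536]
orientation: [-0.804, -3.026, 0.014]
contact_force: [-0.2, -0.4, -0.6]
grip_width: 0.0332
```

Run:
```python
from h import *
grab('side','s4'); crop('s4',210,80,410,230,4,'s4c')
f=load('s4')
o=get_obs();p=o['tcp_pos'];y=2*np.arctan2(o['orientation'][1],o['orientation'][0]);print(p,o['orientation'],np.degrees(y))
P=lambda X:((w2px(f,X)-[210,80])*4).round(0)
b=y+np.pi/2
for d in(-.049,0,.073): print(d,P([p[0]+np.cos(b)*d,p[1]+np.sin(b)*d,p[2]+.0098]))
a=np.radians(-118.7)
for d in(-.039,.039): print('mouth',[P([.532+np.cos(a)*d-np.sin(a)*t,.305+np.sin(a)*d+np.cos(a)*t,.072]) for t in(-.0185,.0185)])
```

```text
[0.53620123 0.29708222 0.15354034] [-0.80332679 -3.02595603  0.01440539] -209.73570059264188
-0.049 [290. 202.]
0 [262. 244.]
0.073 [218. 312.]
mouth [array([252., 335.]), array([310., 343.])]
mouth [array([210., 406.]), array([271., 416.])]
```

View pics/s4c.png

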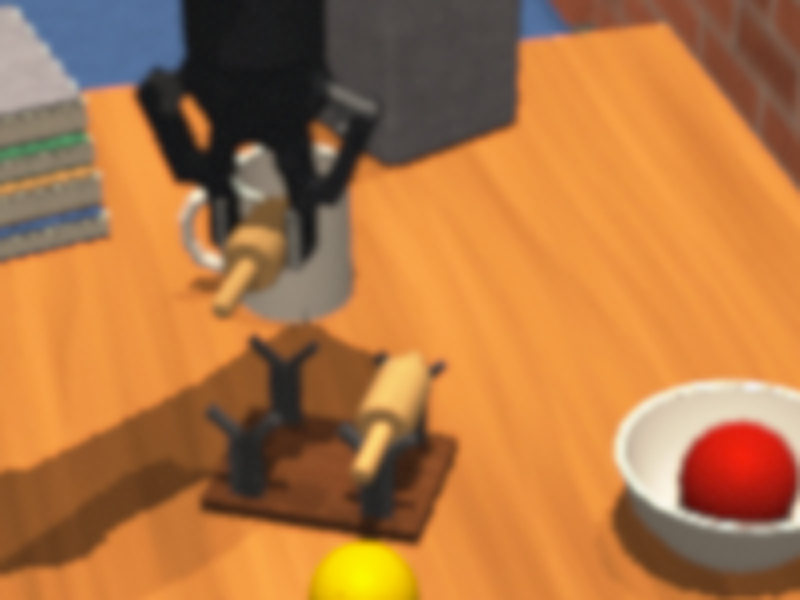

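The stout bail's long spigot points toward the camera, as its twin's does, and the posts match the prediction within about 3 mm. Now I'll lower it.

Call:
{"fn": "send_rows", "kwargs": {
  "motion": [
    {"dp": [-0.004, 0.008, 0], "rot": [0, 0, 0.018], "grip": 0.02},
    {"dp": [0, 0, 0], "rot": [0, 0, 0], "grip": 0.02},
    {"dp": [0, 0, -0.035], "rot": [0, 0, 0], "grip": 0.02},
    {"dp": [0, 0, -0.025], "rot": [0, 0, 0], "grip": 0.02},
    {"dp": [0, 0, 0], "rot": [0, 0, 0], "grip": 0.02},
    {"dp": [0, 0, 0], "rot": [0, 0, 0], "grip": 0.02}
  ]
}}

```text
clock: 17.55
tcp_pos: [0.5351, 0.3054, 0.0966]
orientation: [-0.786, -3.036, 0.007]
contact_force: [0.9, -0.5, 0.6]
grip_width: 0.0331
```

Call:
{"fn": "send_rows", "kwargs": {
  "motion": [
    {"dp": [-0.003, 0, 0], "rot": [0, 0, 0.005], "grip": 0.02},
    {"dp": [0, 0, -0.015], "rot": [0, 0, 0], "grip": 0.02},
    {"dp": [0, 0, -0.015], "rot": [0, 0, 0], "grip": 0.02},
    {"dp": [0, 0, -0.007], "rot": [0, 0, 0], "grip": 0.02},
    {"dp": [0, 0, 0], "rot": [0, 0, 0], "grip": 0.02},
    {"dp": [0, 0, 0], "rot": [0, 0, 0], "grip": 0.02}
  ]
}}

```text
clock: 18.3
tcp_pos: [0.5327, 0.3058, 0.0588]
orientation: [-0.779, -3.04, 0.005]
contact_force: [0.2, 0.5, -0.6]
grip_width: 0.0332
```

Call:
{"fn": "send_rows", "kwargs": {
  "motion": [
    {"dp": [0, 0, -0.005], "rot": [0, 0, 0], "grip": 0.02},
    {"dp": [0, 0, 0], "rot": [0, 0, 0], "grip": 0.02},
    {"dp": [0, 0, 0], "rot": [0, 0, 0], "grip": 0.02}
  ]
}}

```text
clock: 18.68
tcp_pos: [0.5332, 0.3061, 0.0541]
orientation: [-0.78, -3.041, 0.003]
contact_force: [0.6, 0.5, -0.1]
grip_width: 0.0334
```

Call:
{"fn": "send_rows", "kwargs": {
  "motion": [
    {"dp": [0, 0, -0.0015], "rot": [0, 0, 0], "grip": 0.02},
    {"dp": [0, 0, 0], "rot": [0, 0, 0], "grip": 0.037},
    {"dp": [0, 0, 0], "rot": [0, 0, 0], "grip": 0.043},
    {"dp": [0, 0, 0], "rot": [0, 0, 0], "grip": 0.05},
    {"dp": [0, 0, 0], "rot": [0, 0, 0], "grip": 0.055},
    {"dp": [0, 0, 0], "rot": [0, 0, 0], "grip": 0.055},
    {"dp": [0, 0, 0.02], "rot": [0, 0, 0], "grip": 0.055},
    {"dp": [0, 0, 0.04], "rot": [0, 0, 0], "grip": 0.055},
    {"dp": [0, 0, 0.06], "rot": [0, 0, 0], "grip": 0.055},
    {"dp": [0, 0, 0.05], "rot": [0, 0, 0], "grip": 0.055},
    {"dp": [-0.04, 0.03, 0.03], "rot": [0, 0, 0], "grip": 0.055},
    {"dp": [-0.04, 0.04, 0.03], "rot": [0, 0, 0], "grip": 0.055},
    {"dp": [-0.04, 0.04, 0], "rot": [0, 0, 0], "grip": 0.055},
    {"dp": [0, 0, 0], "rot": [0, 0, 0], "grip": 0.055},
    {"dp": [0, 0, 0], "rot": [0, 0, 0], "grip": 0.055}
  ]
}}

```text
clock: 20.55
tcp_pos: [0.4102, 0.4175, 0.304]
orientation: [0.784, 3.038, 0.016]
contact_force: [0.1, -0.8, -0.1]
grip_width: 0.0553
```

Run:
```python
from h import *
grab('side','s5'); grab('top','t5'); crop('s5',230,130,430,280,3,'s5c')
a=cv2.imread('pics/s5.png')[130:280,230:430]; b=cv2.imread('pics/t5.png')[170:320,150:550]
a=cv2.resize(a,(400,300),interpolation=2); b=cv2.resize(b,(800,300),interpolation=2)
c=cv2.imread('pics/s5.png')[320:470,280:480]; c=cv2.resize(c,(400,300),interpolation=2)
cv2.imwrite('pics/fin.png',np.vstack([np.hstack([a,c]),b]))
```

```text
(no output)
```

View pics/fin.png

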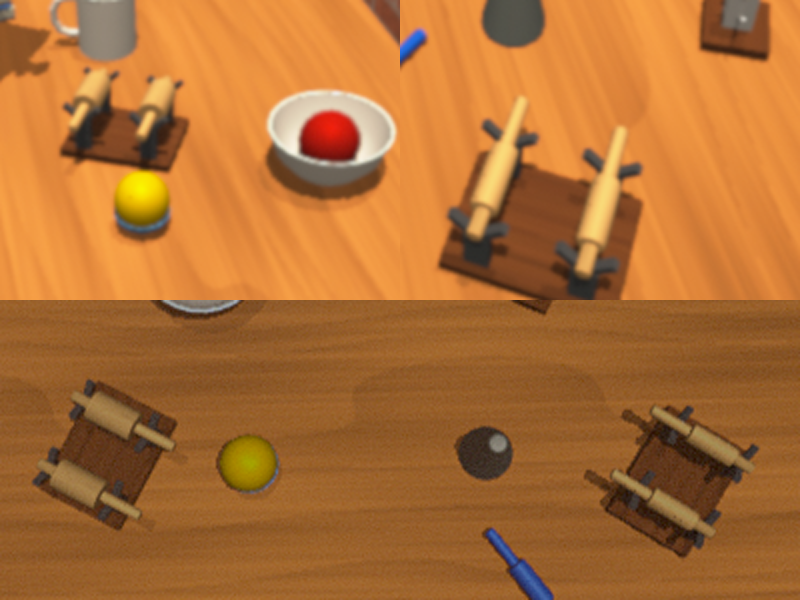

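Both bails rest by both spigots next to their own kind, with the long spigots pointing the same way. The ball, cone, bowl and clip have not moved. Handing in.

```bash
python3 -c "
from bench import hand_in; print(hand_in())"
```

```text
the job is handed in; nothing more can be done
None
```

Both loose bails are seated. The slim one sits beside the slim bail on the right-hand rack. The stout one was turned about 180° and sits beside the stout bail on the left-hand rack. I handed in at about 21 s of the 72 s allowed.

In the last side and top pictures, each bail rests in both Vs, parallel to its twin, with the long spigots pointing the same way. The racked bails, cone, balls, bowl and clip looked unmoved, and I saw no sign of contact in the force readings after each move. The gripper was open and clear of everything.

None of the checks failed. The rack positions from the two cameras differed by about 3 mm, which is within the slack of the cradles.

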